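# Close and pin a glass-blowing mould

## Robot

A 6-joint arm with a two-finger parallel gripper is mounted at the origin on the work surface. World frame = base frame: x ahead of the robot, y to its left, z up, the work surface at z = 0. Lengths are in m, angles in degrees, forces in N, time in s.
With the tool pointing down it reaches from about 0.4 to 0.825 m from the base axis. Payload 7 kg.
Tool frame: the origin (TCP) lies midway between the tips of the shut fingers; the grasp point (between the pads) lies 19 mm behind it; z points along the fingers, y is the line along which they close (so a half turn about z gives the same grasp; the last joint's range is limited). The gripper opens to 88 mm and grips with 3 to 60 N. Pads are 19 mm wide; open, the fingers measure 130 mm over their backs; the gripper's body (78 mm by 193 mm) begins 47 mm behind the grasp point.
Start: joints at [91.851, 20.546, 0.682, 0, -70.136, -16.507], TCP at [0.171, 0.653, 0.227] pointing down, gripper open.
Joint ranges: [-176.03, 176.03], [-82.01, 121.73], [-58.28, 71.71], [-173.87, 95.51], [-174.79, -0.11], [-173.66, 173.66]. Speed limits (degrees/s): [136.94, 136.94, 172.46, 180, 180, 180].

## Interface

Orientations are given as [roll, pitch, yaw] about the fixed x, y, z axes, in that order (R = Rz(yaw) Ry(pitch) Rx(roll)).
In Python, from plant import r gives the robot as it stands.
- The arm moves only by the tool carry_out, never from a script. Its argument "deltas" is a list of rows, each a list of 3 entries, a list of its own where there are three numbers: the opening, from 0 (shut) to 1 (fully open), then the shift along the tool's x, y, z in mm, then the turn, a rotation vector about the tool's x, y, z in rad. In form: [[gripper, [tx, ty, tz], [rx, ry, rz]], ...]. A call has 1 to 12 rows; each row is the pose to reach, as a shift and turn from the pose commanded when the call began, along the tool's axes at that moment; what a row does not reach only later rows make up. A row lasts 1/10 s, in which the tool goes at most 50 mm and 8.59 degrees, less where a joint would pass 70% of its speed; a pose out of reach is approached as far as the arm can. A call with a gripper value outside its range is refused whole. The fingers move at their own pace and stop on an object; "squeeze" is the grip in N (left out, the last holds). Time passes only in rows, so rows that repeat a pose let the fingers close. It gives the time, the measured TCP pose, the force, the opening and the grip force at its end, in the units of the state.
- r.get_state(): the state, without advancing time (a new reading comes with each control period).
- r.capture(name): name is "scene" or "top" or "wrist"; returns (picture, depth): 400x640x3 uint8, red, green, blue; 400x640 float32, m along the optical axis (not along the pixel's ray), 0 where there is no reading.
- r.get_calibration(name): a dict with "fov_y" (degrees; the focal length in pixels is half the picture's height over the tangent of half this angle, whatever the lens; pixels are square), "cx", "cy" (the principal point, pixels), "view" (4x4, takes a point from world to camera coordinates). Camera axes: x right, y down, z forward; pixel columns grow to the right and rows downward; lengths in m; the calibration is good to about 2 mm. A picture is of the moment at which its call begins: read the wrist's pose just before it. get_calibration takes no time and is no camera call; for the wrist camera it gives the pose at the moment of the call.
- r.close_job(): hands the job in; it is judged then, once.
The state is a dict: "time_s": time; "joints": joint angles; "qd": joint speeds; "joint_torque": joint torques, N m; "tcp_pos": TCP position; "eef_rot": TCP orientation; "contact_force": force on the tool from outside, world axes, zero at the start; "moment": the same for the moment, N m; "gripper_width": finger opening in m; "gripper_force": force on a finger pad.
Only numpy, scipy, OpenCV 4.12 (cv2) and the standard library are available. Lean on these libraries where they do the work, as an engineer would, in place of code of your own. Each camera call takes 0.05 s, during which the arm holds its last target. There are 200 camera calls.

## Task

Close the iron glass mould on the green stand with its sprung closing lever: push the black ball knob down to the stop and let the lever spring all the way back up. Then take the long red-headed locking pin from the wooden block, thread it straight down through the eye of the upper lug and on through the eye of the lower lug, and finish while still holding it there, the tip showing below the lower lug and the collar not yet down on the upper lug, so that it can be whipped out the moment the piece is blown. Leave the blue-headed short pin, the green tumbler, the jar and the wooden shaping block where they are.

Things in the scene. Friction and masses are not known exactly. Their poses are not given: they have to be found in the camera images.
- mould_stand: Green stand bolted to the bench (place and yaw vary), 130 x 265 mm, with a round iron mould, diameter 100 mm, open top 155 mm up. Origin on the bench under the closed mould's axis. From its +y to -y: back stop, fixed half, sliding half, closing lever. On the mould's +x side each half has a lug with an upright round eye, 78 mm from the mould's axis: upper lug on the fixed, lower on the sliding half
- upper_bore (a point): Centre of the upper lug's eye on the lug's top face, 150 mm above the bench; axes as mould_stand, z up. Bronze bush, bore 17.5 mm with a 4 mm lead-in chamfer; lug 24 mm thick, 44 mm across. Fixed to the stand
- lower_bore (a point): Centre of the lower lug's eye on the lug's top face, 80 mm above the bench; axes as mould_stand, z up. Same bush and chamfer; lug 22 mm thick (underside 58 mm above the bench). Moves with the sliding half: exactly below upper_bore only when the mould is shut
- sliding_half (a joint): How far the mould is open, m: 0 = shut, at the start 0.010 to 0.022, at most 0.026; grows as the half slides to the stand's -y. Slides with about 6 N of friction and stays where it is left. The roller under the lever's pivot pushes it shut; the lever does not pull it open again
- closing_lever (a joint): Angle of the closing lever, rad: 0 = at rest, knob up; grows as the knob goes down; stops at about 0.70 to 0.73, the mould then being shut. The return spring takes about 4 N at the knob to start, about 10 N at the stop, and swings the lever back to 0 when the knob is let go
- lever_pivot (a point): Centre of the lever's pivot, which runs along the stand's x axis: at x = 0, y = -97 mm in mould_stand, 88 mm above the bench; axes as mould_stand. Fixed to the stand
- lever_knob (a point): Centre of the black ball knob (34 mm diameter) on the lever's end, 160 mm from the pivot. At rest the arm points to the stand's -y and 35 degrees up (knob 131 mm out from the pivot and 92 mm above it, 179 mm above the bench); at the stop it points about 6 degrees below level
- pin_block: Dark wooden block 180 x 75 x 60 mm, fixed on the bench (place and yaw vary), with two holes 90 mm apart along its own x axis, 45 mm deep, 17.5 mm wide, in which the two pins stand. Origin under its centre
- lock_pin: Long locking pin, about 0.2 kg: steel shank 16 mm thick, 124 mm long, tip tapered over 9 mm; dark collar 30 mm across, 6 mm thick; round red head 26 mm across, 50 mm high, to hold it by. Origin at the tip's end, z along the pin to the head. At the start it stands in one hole of pin_block, 45 mm deep, its tip 15 mm above the bench; it may lean 2 degrees
- pin_tip (a point): End of the lock pin's tip (the origin of lock_pin)
- pin_collar (a point): On the lock pin's axis at the underside of the collar, 124 mm above its tip
- pin_grip (a point): Middle of the lock pin's red head, 155 mm above its tip
- short_pin: A like pin with a blue head and a 92 mm shank, for a smaller mould, in the other hole of pin_block; leave it there. Origin at its tip
- tumbler: Finished green glass tumbler, 76 mm wide and 100 mm high, standing on the bench; leave it. Origin under its centre
- frit_jar: Purple jar of colour frit with a steel cap, 68 mm wide and 85 mm high, standing on the bench; leave it. Origin under its centre
- shaping_block: Wooden shaping block: a cup 90 mm wide and 52 mm high with a wooden handle 150 mm long to its own -x, lying on the bench; leave it. Origin under the cup's centre
Things that resemble listed ones, but are neither listed nor needed, are in the scene too. There is more than one size of the lock_pin; the one meant has the size given above.

How it is judged:
By the outcome, as a careful person would: the job done as asked, in the order asked, and still so for the second after the job is handed in, while the arm keeps its last pose, push and grip.
It also fails if it takes over 72 s, if anything falls off the work surface, if the arm or the gripper's body presses on something with over 40 N, if the wrist force passes 120 N, or if a joint passes its speed limit or range.

## Working session

There is one attempt and no reset: what is moved stays moved. The work goes in short steps, Python scripts to look and compute and a tool call to move; the robot and the scene stay as the last step left them, time stands still between calls to the robot, and variables do not carry over. Pictures are saved under pics/ and viewed, at most 10 in all, crops included, and the job is handed in when it is done.

Besides the shell and the picture viewer there is one more tool, called after "Emit:" as name(argument=value, ...), one argument or row to a line, values as JSON. carry_out: Moves the arm, as the interface text tells. Its arguments: {"type":"object","properties":{"deltas":{"type":"array"},"squeeze":{"type":"number"}},"required":["deltas"]}

```bash
mkdir -p pics; ls
cat > h.py <<'E'
import numpy as np,cv2
from plant import r
def cal(n):
    c=r.get_calibration(n); f=200/np.tan(np.radians(c['fov_y'])/2); return f,c['cx'],c['cy'],np.array(c['view'])
def cloud(n,save=None):
    f,cx,cy,V=cal(n); im,d=r.capture(n)
    if save: cv2.imwrite('pics/'+save,im[:,:,::-1]); np.savez('pics/'+save[:-4],im=im,d=d,f=f,cx=cx,cy=cy,V=V)
    v,u=np.mgrid[:400,:640]; P=np.stack([(u-cx)/f*d,(v-cy)/f*d,d],-1)
    W=(P-V[:3,3])@V[:3,:3]; W[d==0]=np.nan
    return im,d,W
E
python3 - <<'E'
from h import *
print(r.get_state())
for n in('scene','top','wrist'):
    c=cal(n); print(n,c[:3],np.round(-c[3][:3,:3].T@c[3][:3,3],3),np.round(c[3][:3,:3],2).tolist())
    cloud(n,n+'0.png')
a=cv2.imread('pics/scene0.png');b=cv2.imread('pics/top0.png')
E
```

```text
pics
{'time_s': 0.0, 'joints': array([ 9.18516633e+01,  2.05892607e+01,  6.31176616e-01, -2.19454582e-02,
       -7.01344174e+01, -1.65089611e+01]), 'qd': array([ 0.03538831,  0.08770023, -0.02659985, -0.00259921, -0.15096231,
       -0.04874236]), 'joint_torque': array([-7.98453984e-04, -5.82710838e+01,  2.93055135e+01,  6.99728161e+00,
        6.98360396e-03, -1.62211750e-04]), 'tcp_pos': array([0.17066806, 0.65253973, 0.22562175]), 'eef_rot': array([ 1.79905449e+02, -6.50897251e-03, -1.46647665e+01]), 'contact_force': array([ 0.62141425, -0.20463891,  1.21499058]), 'moment': array([-0.03703823, -0.03431337, -0.00359619]), 'gripper_force': 0.0, 'gripper_width': 0.0876445802984819}
scene (np.float64(520.3501428367198), 319.61366927285223, 193.01519785041523) [1.446 0.541 1.084] [[-0.57, 0.82, 0.01], [0.55, 0.38, -0.75], [-0.62, -0.42, -0.67]]
top (np.float64(513.5940706293585), 323.12138927159305, 191.97825408793932) [ 0.465 -0.059  1.456] [[-0.01, -1.0, 0.0], [-1.0, 0.01, -0.05], [0.05, -0.0, -1.0]]
wrist (np.float64(343.55077345799566), 316.0426928855829, 202.55735948261957) [0.235 0.636 0.384] [[-0.25, -0.97, 0.0], [-0.94, 0.25, 0.25], [-0.24, 0.06, -0.97]]
```

View pics/scene0.png

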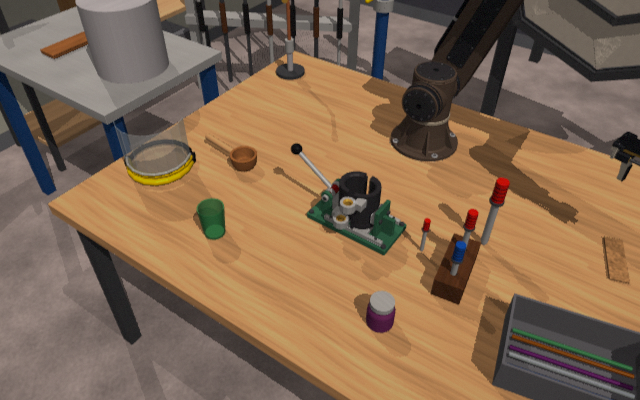

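View pics/top0.png

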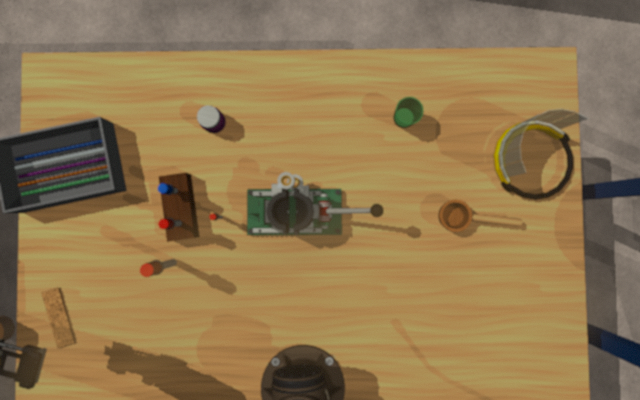

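The scene view shows the stand (355,220) with its knob at (297,149). The block (455,270) holds the blue pin (460,250) and a red pin (471,220). The free-standing red pins at (499,190) and (426,228) are decoys. In the top view the knob is at (376,210), the upper lug's eye at (288,181) and the red head in the block at (165,224).

```bash
cat > m.py <<'E'
from h import *
def load(n):
    z=np.load(f'pics/{n}.npz'); im,d,f,cx,cy,V=[z[k] for k in('im','d','f','cx','cy','V')]
    v,u=np.mgrid[:400,:640]; P=np.stack([(u-cx)/f*d,(v-cy)/f*d,d],-1); W=(P-V[:3,3])@V[:3,:3]; W[d==0]=np.nan
    return im,W
def sphere(P):
    A=np.c_[2*P,np.ones(len(P))]; s=np.linalg.lstsq(A,(P**2).sum(1),rcond=None)[0]; return s[:3],np.sqrt(s[3]+s[:3]@s[:3])
E
python3 - <<'E'
from m import *
for n,kn,hd in(('top0',(376,210),(165,224)),('scene0',(297,149),(471,220))):
    im,W=load(n); hsv=cv2.cvtColor(im,cv2.COLOR_RGB2HSV).astype(int); v,u=np.mgrid[:400,:640]
    m=(np.hypot(u-kn[0],v-kn[1])<9)&(im.max(-1)<70)&(W[...,2]>.165)
    P=W[m]; print(n,'knob',len(P),P.mean(0).round(4),P.max(0).round(4),P.min(0).round(4))
    red=((hsv[...,0]<8)|(hsv[...,0]>172))&(hsv[...,1]>150)&(hsv[...,2]>90)
    k,l,st,c=cv2.connectedComponentsWithStats(red.astype(np.uint8))
    for i in range(1,k):
        if st[i,4]>25:
            P=W[l==i]; P=P[np.isfinite(P[:,0])]
            if len(P): print('red',c[i].round(),st[i,4],np.median(P,0).round(4),'zmin/max',np.percentile(P[:,2],[3,97]).round(4))
    blue=(abs(hsv[...,0]-112)<12)&(hsv[...,1]>150)&(np.hypot(u-hd[0],v-hd[1])<60)
    print('blue',np.nanmedian(W[blue],0).round(4), np.nanpercentile(W[blue][:,2],97))
    # block top
    m=(abs(W[...,2]-.06)<.005)&(np.hypot(u-hd[0],v-hd[1])<70)&(im.sum(-1)<300)
    p=W[m][:,:2].astype(np.float32); print('block',len(p),cv2.minAreaRect(p),np.median(W[m][:,2]))
    # stand green
    g=(abs(hsv[...,0]-75)<20)&(hsv[...,1]>100)&(W[...,2]<.06)&(abs(W[...,0]-.5)<.15)&(abs(W[...,1])<.25)
    p=W[g][:,:2].astype(np.float32); print('stand',len(p),cv2.minAreaRect(p),np.median(W[g][:,2]))
    m=(abs(W[...,2]-.155)<.004)&(im.max(-1)<90)&(np.hypot(W[...,0]-.42,W[...,1]-.02)<.2)
    p=W[m][:,:2]; print('rim',len(p),p.mean(0),p.min(0),p.max(0))
    m=(abs(W[...,2]-.15)<.004)&(im.min(-1)>110)&(np.hypot(W[...,0]-.42,W[...,1]-.02)<.25)
    p=W[m][:,:2]; print('lug',len(p),p.mean(0),p.min(0),p.max(0))
E
```

```text
top0 knob 2 [ 0.4942 -0.1897  0.1919] [ 0.4943 -0.1874  0.1937] [ 0.4942 -0.192   0.1902]
red [213. 216.] 30 [0.4747 0.2243 0.1213] zmin/max [0.1127 0.1246]
red [164. 223.] 85 [0.4572 0.3291 0.1954] zmin/max [0.1899 0.1987]
red [147. 269.] 115 [0.3485 0.3573 0.2327] zmin/max [0.2284 0.2372]
blue [0.5462 0.3364 0.1619] 0.1685334983468939
block 1466 ((0.5159150958061218, 0.3718421161174774), (0.28356313705444336, 0.19813427329063416), 42.32755661010742) 0.06006483426671805
stand 2 ((0.4615710377693176, 0.13371509313583374), (0.006345250178128481, 0.0), -116.68702697753906) 0.018730594824498126
rim 540 [0.48660373 0.02176178] [ 0.43923538 -0.03645923] [0.5358139  0.08019412]
lug 213 [0.55050714 0.02660081] [ 0.48297441 -0.15308445] [0.58462934 0.06785052]
scene0 knob 87 [ 0.4929 -0.188   0.1867] [ 0.5035 -0.1752  0.1974] [ 0.4759 -0.2024  0.1735]
red [501. 189.] 258 [0.3609 0.3645 0.2142] zmin/max [-1.000e-04  2.331e-01]
red [472. 218.] 153 [0.4671 0.336  0.1846] zmin/max [0.1465 0.1951]
red [427. 224.] 66 [0.4799 0.229  0.1122] zmin/max [0.0841 0.122 ]
blue [0.5569 0.3456 0.1484] 0.1639537993383831
block 1170 ((0.48029249906539917, 0.2994173765182495), (0.2411181777715683, 0.15099427103996277), 5.881907939910889) 0.058899074965023765
stand 1061 ((0.4915127754211426, 0.022150307893753052), (0.2628820836544037, 0.12996290624141693), 89.66127014160156) 0.018746316590226977
rim 334 [0.48909001 0.02614782] [ 0.43741535 -0.03527111] [0.58759269 0.08514478]
lug 142 [0.54781202 0.01968197] [ 0.47756515 -0.15682423] [0.5864904  0.07008864]
```

Run:
```python
from h import *
a=cv2.imread('pics/top0.png')[150:270,130:400]; b=cv2.imread('pics/scene0.png')[130:310,270:520]
a=cv2.resize(a,None,fx=2.2,fy=2.2,interpolation=2);b=cv2.resize(b,None,fx=1.8,fy=1.8,interpolation=2)
c=np.zeros((600,600,3),np.uint8);c[:a.shape[0],:a.shape[1]]=a[:,:600];c[270:270+b.shape[0],:b.shape[1]]=b;cv2.imwrite('pics/c1.png',c)
```

```text
(no output)
```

View pics/c1.png

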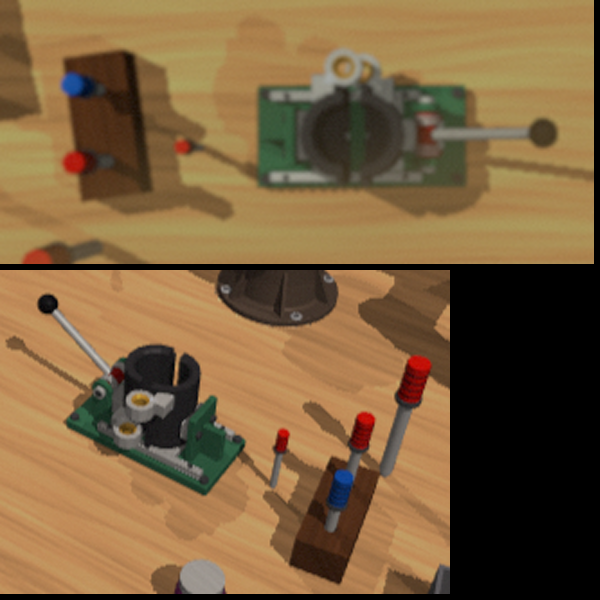

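The stand's yaw is about 0 and its centre is near (0.49, 0.03). Next I move over the block for a wrist view.

Emit:
carry_out(
  deltas=[
    [1,[0,0,-153],[0,0,0]],
    [1,[0,0,-153],[0,0,0]],
    [1,[0,0,-153],[0,0,0]],
    [1,[361,239,-153],[0,0,-0.256]],
    [1,[361,239,-153],[0,0,-0.256]],
    [1,[361,239,-153],[0,0,-0.256]],
    [1,[361,239,-153],[0,0,-0.256]],
    [1,[361,239,-153],[0,0,-0.256]],
    [1,[361,239,-153],[0,0,-0.256]],
    [1,[361,239,-153],[0,0,-0.256]],
    [1,[361,239,-153],[0,0,-0.256]],
    [1,[361,239,-153],[0,0,-0.256]],
  ],
)

```text
time_s: 1.35
tcp_pos: [0.461, 0.3279, 0.3797]
eef_rot: [180.0, -0.0, -0.1]
contact_force: [0.9, 0.1, -0.3]
gripper_width: 0.0878
gripper_force: 0.0
```

Run:
```python
from h import *
cloud('wrist','w1.png')
```

Emit:
carry_out(
  deltas=[
    [0,[40,320,-20],[0,0,0]],
    [0,[40,320,-20],[0,0,0]],
    [0,[40,320,-20],[0,0,0]],
    [0,[40,320,-20],[0,0,0]],
    [0,[40,320,-20],[0,0,0]],
    [0,[40,320,-20],[0,0,0]],
    [0,[40,320,-20],[0,0,0]],
    [0,[40,320,-20],[0,0,0]],
    [0,[40,320,-20],[0,0,0]],
  ],
)

```text
time_s: 2.3
tcp_pos: [0.4995, 0.0101, 0.3994]
eef_rot: [-180.0, 0.0, -0.1]
contact_force: [-0.1, 0.2, -0.3]
gripper_width: 0.0209
gripper_force: 0.0
```

Run:
```python
from h import *
cloud('wrist','w2.png')
a=cv2.imread('pics/w1.png');b=cv2.imread('pics/w2.png')
cv2.imwrite('pics/c2.png',cv2.resize(np.vstack([a[:,100:540],b[:,100:540]]),(330*1,600)))
```

```text
(no output)
```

View pics/c2.png

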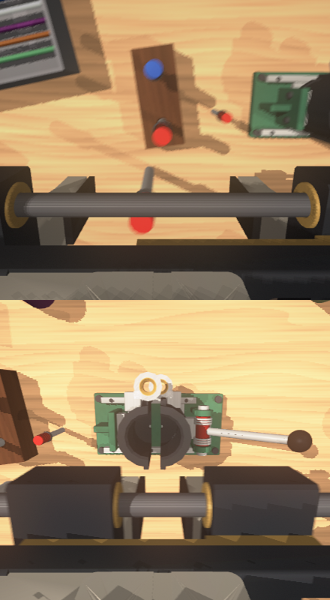

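In w1 the red head is at (316,180) and the blue at (304,92). In w2 the upper eye is at (299,115), the mould at about (305,180) and the knob at (500,187).

Run:
```python
from m import *
from scipy.optimize import least_squares as LS
v,u=np.mgrid[:400,:640]
def circ(p):
    return LS(lambda s:np.hypot(p[:,0]-s[0],p[:,1]-s[1])-s[2],[*p.mean(0),.03],loss='soft_l1',f_scale=.001).x.round(4)
im,W=load('w2'); hsv=cv2.cvtColor(im,cv2.COLOR_RGB2HSV).astype(int); Z=W[...,2]
m=(np.hypot(u-500,v-187)<20)&(Z>.165)&(hsv[...,2]<130)
P=W[m]; s=LS(lambda s:np.linalg.norm(P-s,axis=1)-.017,[*P.mean(0)[:2],.179],loss='soft_l1',f_scale=.001); print('knob',len(P),s.x.round(4),s.cost,P[:,2].max())
m=(abs(Z-.15)<.0025)&(np.hypot(u-299,v-115)<45)
p=W[m]; print('lug z',len(p),np.median(p[:,2]))
q=p[p[:,0]>.560]
hull=cv2.convexHull(q[:,:2].astype(np.float32))[:,0]; print('lug outer',circ(hull[hull[:,0]>.565]),'x,y range',q.min(0)[:2],q.max(0)[:2])
# bush: golden pixels
g=(abs(hsv[...,0]-20)<8)&(hsv[...,1]>90)&(np.hypot(u-299,v-115)<20)
print('bush px',g.sum(),u[g].min(),u[g].max(),v[g].min(),v[g].max(),W[g][:,2].min(),W[g][:,2].max())
m=(abs(Z-.155)<.003)&(np.hypot(u-305,v-180)<80)&(hsv[...,2]<90)
p=W[m]; print('rim',len(p),np.median(p[:,2]))
y=p[:,1]; hull=cv2.convexHull(p[:,:2].astype(np.float32))[:,0]
for nm,c in(('fixed',hull[hull[:,1]>.045]),('slid',hull[hull[:,1]<.0])): print(nm,len(c),circ(c))
print(p.min(0),p.max(0))
g=(abs(hsv[...,0]-75)<20)&(hsv[...,1]>90)&(Z<.04)&(Z>.005)&(abs(W[...,1])<.25)
print('stand',g.sum(),cv2.minAreaRect(W[g][:,:2].astype(np.float32)),np.median(Z[g]))
im,W=load('w1'); hsv=cv2.cvtColor(im,cv2.COLOR_RGB2HSV).astype(int); Z=W[...,2]
for nm,c in(('red',(316,180)),('blue',(304,92))):
    m=(np.hypot(u-c[0],v-c[1])<25)&(hsv[...,1]>140)&(Z>.1)&((abs(hsv[...,0]-112)<12) if nm=='blue' else (hsv[...,0]<8)|(hsv[...,0]>172))
    P=W[m]; t=P[P[:,2]>np.percentile(P[:,2],95)-.004]
    print(nm,len(P),P.min(0).round(4),P.max(0).round(4),'top',np.percentile(P[:,2],95),t.mean(0).round(4),circ(cv2.convexHull(t[:,:2].astype(np.float32))[:,0]))
m=(abs(Z-.06)<.004)&(u>250)&(u<350)&(v<215)&(hsv[...,2]<140)
print('block',m.sum(),cv2.minAreaRect(W[m][:,:2].astype(np.float32)),np.median(Z[m]))
```

```text
knob 764 [ 0.4866 -0.1961  0.1796] 0.0001223595317787396 0.19922544563455097
lug z 1401 0.1501710391356104
lug outer [0.5659 0.0311 0.0214] x,y range [0.56061843 0.00958756] [0.58720826 0.05221395]
bush px 421 286 318 96 127 nan nan
rim 464 0.15393361536980849
fixed 14 [0.4813 0.0234 0.0479]
slid 14 [0.4888 0.0125 0.0491]
[ 0.43914151 -0.036913    0.15201247] [0.53714807 0.06954323 0.15715686]
stand 0 ((0.0, 0.0), (0.0, 0.0), 0.0) nan
red 598 [0.4483 0.3159 0.143 ] [0.473  0.3418 0.1969] top 0.19623338031475668 [0.4605 0.3296 0.1951] [0.4603 0.3296 0.0124]
blue 345 [0.5399 0.3294 0.161 ] [0.561  0.3493 0.1654] top 0.16445156390095997 [0.5506 0.3395 0.1631] [0.5504 0.3394 0.0104]
block 5469 ((0.5053327679634094, 0.33355292677879333), (0.1788075566291809, 0.07099824398756027), 7.659828186035156) 0.060226549220551234
  return _methods._mean(a, axis=axis, dtype=dtype,
  ret = ret.dtype.type(ret / rcount)
```

All heights check out (lug 0.150, knob 0.1796, block 0.060, red head top 0.195). Derived upper_bore is at about (0.566, 0.031) with yaw about −0.3°. Next I push the knob along its arc.

Emit:
carry_out(
  deltas=[
    [0,[-13,206,0],[0,0,0]],
    [0,[-13,206,0],[0,0,0]],
    [0,[-13,206,0],[0,0,0]],
    [0,[-13,206,0],[0,0,0]],
    [0,[-13,206,0],[0,0,0]],
    [0,[-13,206,50],[0,0,0]],
    [0,[-13,206,100],[0,0,0]],
    [0,[-13,206,150],[0,0,0]],
    [0,[-13,206,184],[0,0,0]],
    [0,[-13,206,184],[0,0,0]],
    [0,[-13,206,184],[0,0,0]],
  ],
)

```text
time_s: 3.45
tcp_pos: [0.4875, -0.1949, 0.2164]
eef_rot: [180.0, 0.0, 0.1]
contact_force: [0.9, -0.2, 1.2]
gripper_width: 0.0005
gripper_force: 0.0
```

Emit:
carry_out(
  deltas=[
    [0,[0,0,10],[0,0,0]],
    [0,[0,0,18],[0,0,0]],
    [0,[5,5,26],[0,0,0]],
    [0,[0,11,35],[0,0,0]],
    [0,[0,16,45],[0,0,0]],
    [0,[0,20,56],[0,0,0]],
    [0,[0,23,66],[0,0,0]],
    [0,[0,26,77],[0,0,0]],
    [0,[0,28,87],[0,0,0]],
    [0,[0,29,97],[0,0,0]],
    [0,[0,30,108],[0,0,0]],
    [0,[0,30,119],[0,0,0]],
  ],
)

```text
time_s: 4.65
tcp_pos: [0.4878, -0.2281, 0.0975]
eef_rot: [179.8, -0.2, 0.0]
contact_force: [-0.6, -9.1, 8.6]
gripper_width: 0.0004
gripper_force: 4.8
```

Emit:
carry_out(
  deltas=[
    [0,[0,0,4],[0,0,0]],
    [0,[0,0,7],[0,0,0]],
    [0,[0,0,9],[0,0,0]],
    [0,[0,0,9],[0,0,0]],
  ],
)

```text
time_s: 5.05
tcp_pos: [0.4877, -0.228, 0.0889]
eef_rot: [179.8, -0.1, 0.0]
contact_force: [-1.7, -8.9, 13.7]
gripper_width: 0.0004
gripper_force: 6.7
```

Emit:
carry_out(
  deltas=[
    [0,[0,0,1],[0,0,0]],
    [0,[0,0,2],[0,0,0]],
    [0,[0,0,3],[0,0,0]],
    [0,[0,0,3],[0,0,0]],
  ],
)

```text
time_s: 5.45
tcp_pos: [0.4879, -0.2282, 0.0872]
eef_rot: [179.8, -0.2, 0.1]
contact_force: [-5.4, -5.9, 23.2]
gripper_width: 0.0005
gripper_force: 11.9
```

Run:
```python
from h import *
s=r.get_state();print(s['tcp_pos'],s['contact_force'])
cloud('scene','s1.png');cloud('top','t1.png')
```

```text
[ 0.48789597 -0.22820358  0.08720334] [-5.35508744 -5.92391384 23.17266587]
```

Emit:
carry_out(
  deltas=[
    [0,[0,0,2],[0,0,0]],
    [0,[0,0,2],[0,0,0]],
  ],
)

```text
time_s: 5.75
tcp_pos: [0.488, -0.2283, 0.086]
eef_rot: [179.8, -0.2, 0.1]
contact_force: [-7.7, -4.7, 31.2]
gripper_width: 0.0005
gripper_force: 15.9
```

Emit:
carry_out(
  deltas=[
    [0,[0,0,-14],[0,0,0]],
    [0,[0,0,-28],[0,0,0]],
    [0,[0,-3,-45],[0,0,0]],
    [0,[0,-8,-65],[0,0,0]],
    [0,[0,-18,-85],[0,0,0]],
    [0,[0,-30,-105],[0,0,0]],
    [0,[0,-30,-130],[0,0,0]],
    [0,[0,-30,-180],[0,0,0]],
    [0,[0,-30,-230],[0,0,0]],
    [0,[0,-30,-280],[0,0,0]],
    [0,[0,-80,-314],[0,0,0]],
    [0,[0,-130,-314],[0,0,0]],
  ],
)

```text
time_s: 6.95
tcp_pos: [0.4876, -0.1053, 0.3989]
eef_rot: [180.0, -0.3, -0.2]
contact_force: [1.5, 0.5, -0.0]
gripper_width: 0.0004
gripper_force: 0.0
```

Emit:
carry_out(
  deltas=[
    [0,[12,-50,0],[0,0,0]],
    [0,[12,-100,0],[0,0,0]],
    [0,[12,-109,0],[0,0,0]],
    [0,[12,-109,0],[0,0,0]],
    [0,[12,-109,0],[0,0,0]],
  ],
)

```text
time_s: 7.45
tcp_pos: [0.4986, 0.004, 0.3952]
eef_rot: [180.0, 0.0, 0.0]
contact_force: [0.5, -0.3, -0.8]
gripper_width: 0.0004
gripper_force: 0.0
```

Run:
```python
from h import *
s=r.get_state();print(s['tcp_pos'],s['time_s'],s['contact_force'])
cloud('wrist','w3.png');cloud('top','t2.png');cloud('scene','s2.png')
a=cv2.imread('pics/w3.png');b=cv2.imread('pics/s2.png')[120:270,250:450]
c=np.zeros((600,800,3),np.uint8)
c[:,:][:400-110]=0
x=a[40:300,180:580]; c[:260,:400]=x; y=cv2.resize(b,(400,300)); c[300:600,:400]=y
d=cv2.resize(a[60:210,220:400],(400,333)); c[:333,400:]=d
cv2.imwrite('pics/c3.png',c)
```

```text
[0.4985744  0.00401193 0.39516355] 7.45 [ 0.45442398 -0.30055387 -0.77859111]
```

View pics/c3.png

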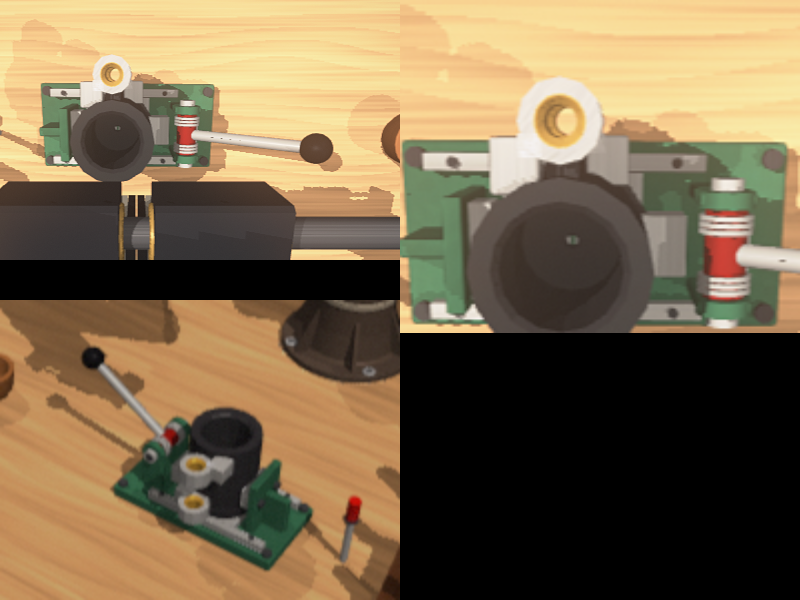

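The mould is shut, the lever is back up (knob at (496,188)) and the eyes are aligned, with the upper eye at about (292,113). I refine the eye position from this view, using the rim, lug and knob as checks.

Run:
```python
from m import *
from scipy.optimize import least_squares as LS
v,u=np.mgrid[:400,:640]
def circ(p,r=None):
    if r: return LS(lambda s:np.hypot(p[:,0]-s[0],p[:,1]-s[1])-r,p.mean(0),loss='soft_l1',f_scale=.001).x.round(4)
    return LS(lambda s:np.hypot(p[:,0]-s[0],p[:,1]-s[1])-s[2],[*p.mean(0),.03],loss='soft_l1',f_scale=.001).x.round(4)
im,W=load('w3'); z=np.load('pics/w3.npz'); f,cx,cy,V=z['f'],z['cx'],z['cy'],z['V']
print('cam',-V[:3,:3].T@V[:3,3])
def onz(uv,h):
    uv=np.atleast_2d(uv).astype(float); C=-V[:3,:3].T@V[:3,3]; D=np.c_[(uv-[cx,cy])/f,np.ones(len(uv))]@V[:3,:3]
    return (C+D*((h-C[2])/D[:,2])[:,None])[:,:2]
hsv=cv2.cvtColor(im,cv2.COLOR_RGB2HSV).astype(int); Z=W[...,2]
near=np.hypot(u-292,v-113)<28
g=(abs(hsv[...,0]-20)<9)&(hsv[...,1]>80)&(np.hypot(u-292,v-113)<16)
cn,_=cv2.findContours(g.astype(np.uint8),cv2.RETR_EXTERNAL,cv2.CHAIN_APPROX_NONE); c=max(cn,key=len)[:,0]
print('bush outer z.15',circ(onz(c,.15)), len(c))
w=(hsv[...,1]<60)&(hsv[...,2]>150)&near
m=near&(abs(Z-.15)<.003)
c=np.argwhere(m)[:,::-1]; h=cv2.convexHull(c.astype(np.int32))[:,0]; p=onz(h,.15); p=p[p[:,0]>.56]
print('lug outer',circ(p),circ(p,.022))
m=(np.hypot(u-292,v-180)<60)&(abs(Z-.155)<.003)&(hsv[...,2]<110)
h=cv2.convexHull(np.argwhere(m)[:,::-1].astype(np.int32))[:,0]; p=onz(h,.155)
print('rim',circ(p),circ(p,.05))
P=W[(np.hypot(u-496,v-188)<20)&(Z>.165)&(hsv[...,2]<130)]
print('knob',LS(lambda s:np.linalg.norm(P-s,axis=1)-.017,[*P.mean(0)[:2],.179],loss='soft_l1',f_scale=.001).x.round(4))
# lower bush visible through upper
for n in ('t2','s2'):
    im,W=load(n); Z=W[...,2]; m=(abs(Z-.15)<.004)&(abs(W[...,0]-.57)<.02)&(abs(W[...,1]-.031)<.025)&(im.min(-1)>90)
    p=W[m][:,:2]; print(n,len(p),p.min(0),p.max(0))
```

```text
cam [0.56539874 0.0037536  0.55349287]
bush outer z.15 [0.5661 0.0315 0.013 ] 66
lug outer [0.5659 0.0312 0.0218] [0.5656 0.0312]
rim [0.4883 0.0316 0.0492] [0.488  0.0315]
knob [ 0.4866 -0.1961  0.1797]Traceback (most recent call last):
  File "<stdin>", line 29, in <module>
    return umr_minimum(a, axis, None, out, keepdims, initial, where)
ValueError: zero-size array to reduction operation minimum which has no identity
```

Emit:
carry_out(
  deltas=[
    [0.8,[-38,-325,0],[0,0,0]],
    [0.8,[-38,-325,0],[0,0,0]],
    [0.8,[-38,-325,0],[0,0,0]],
    [0.8,[-38,-325,0],[0,0,0]],
    [0.8,[-38,-325,0],[0,0,0]],
    [0.8,[-38,-325,0],[0,0,0]],
    [0.8,[-38,-325,0],[0,0,0]],
    [0.8,[-38,-325,50],[0,0,0]],
    [0.8,[-38,-325,100],[0,0,0]],
    [0.8,[-38,-325,130],[0,0,0]],
    [0.8,[-38,-325,130],[0,0,0]],
    [0.8,[-38,-325,130],[0,0,0]],
  ],
)

```text
time_s: 8.8
tcp_pos: [0.4617, 0.329, 0.2667]
eef_rot: [180.0, -0.0, -0.0]
contact_force: [0.0, 0.5, 1.1]
gripper_width: 0.0699
gripper_force: 0.0
```

Run:
```python
from h import *
t=[r.get_state()['tcp_pos']]
cloud('wrist','w4.png');t.append(r.get_state()['tcp_pos']);print(np.mean(t,0))
```

```text
[0.46181816 0.32931776 0.26725751]
```

View pics/w4.png

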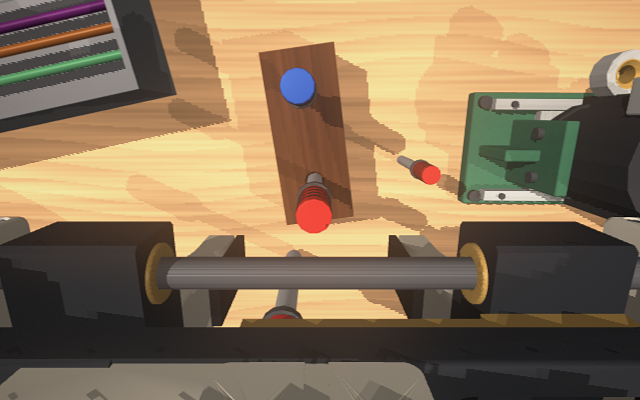

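The red head's top is at about (314,216) and lies between the fingers, centred on cx.

Run:
```python
from m import *
from scipy.optimize import least_squares as LS
im,W=load('w4'); hsv=cv2.cvtColor(im,cv2.COLOR_RGB2HSV).astype(int); v,u=np.mgrid[:400,:640]
m=(np.hypot(u-314,v-205)<40)&((hsv[...,0]<8)|(hsv[...,0]>172))&(hsv[...,1]>140)&(W[...,2]>.14)
P=W[m]; top=np.percentile(P[:,2],97)
t=P[P[:,2]>top-.003]; print(top,t.mean(0), t.min(0),t.max(0))
# cylinder fit of side: axis (x0,y0 at z=.17) + slopes
S=P[P[:,2]<top-.005]; S=S[S[:,2]>.147]; print(len(S))
g=(np.hypot(u-314,v-180)<30)&(W[...,2]>.062)&(W[...,2]<.14)&(abs(W[...,0]-.46)<.03)&(abs(W[...,1]-.329)<.02); G=W[g]; print('shank',len(G),G.min(0),G.max(0))
for lo,hi in((.15,.17),(.17,.19)):
    q=S[(S[:,2]>lo)&(S[:,2]<hi)]; print(lo,len(q),q.min(0),q.max(0))
for lo in(.08,.1,.12):
    q=G[(G[:,2]>lo)&(G[:,2]<lo+.02)]
    if len(q): print(lo,len(q),q.min(0),q.max(0))
```

```text
0.19631740956291985 [0.46053638 0.32997443 0.19518151] [0.44803655 0.31740944 0.19332121] [0.47301103 0.34255933 0.19740916]
298
shank 103 [0.44561725 0.30904406 0.0620156 ] [0.48357857 0.34759778 0.13974858]
0.15 126 [0.46441554 0.31923112 0.15044821] [0.47297402 0.34185882 0.16992517]
0.17 157 [0.46260917 0.31938182 0.17002611] [0.47296022 0.34236514 0.18995124]
0.08 46 [0.46283898 0.32246789 0.08054846] [0.46779656 0.33652478 0.09941605]
0.1 5 [0.46711191 0.32758848 0.10007973] [0.46768935 0.33239102 0.10317595]
0.12 1 [0.47200302 0.33786429 0.13974858] [0.47200302 0.33786429 0.13974858]
```

Emit:
carry_out(
  deltas=[
    [0.8,[-1,-1,40],[0,0,0]],
    [0.8,[-1,-1,75],[0,0,0]],
    [0.8,[-1,-1,100],[0,0,0]],
    [0.8,[-1,-1,116],[0,0,0]],
    [0.8,[-1,-1,116],[0,0,0]],
    [0,[-1,-1,116],[0,0,0]],
    [0,[-1,-1,116],[0,0,0]],
    [0,[-1,-1,116],[0,0,0]],
    [0,[-1,-1,116],[0,0,0]],
    [0,[-1,-1,116],[0,0,0]],
    [0,[-1,-1,116],[0,0,0]],
    [0,[-1,-1,116],[0,0,0]],
  ],
  squeeze=35,
)

```text
time_s: 10.05
tcp_pos: [0.4596, 0.3306, 0.1498]
eef_rot: [-180.0, -0.0, 0.0]
contact_force: [-0.2, -0.0, 1.1]
gripper_width: 0.0253
gripper_force: 35.0
```

Emit:
carry_out(
  deltas=[
    [0,[0,0,-15],[0,0,0]],
    [0,[0,0,-30],[0,0,0]],
    [0,[0,0,-45],[0,0,0]],
    [0,[0,0,-60],[0,0,0]],
    [0,[0,0,-90],[0,0,0]],
    [0,[0,0,-130],[0,0,0]],
    [0,[0,0,-170],[0,0,0]],
    [0,[0,0,-185],[0,0,0]],
    [0,[0,0,-185],[0,0,0]],
  ],
)

```text
time_s: 10.95
tcp_pos: [0.4601, 0.3312, 0.3369]
eef_rot: [-179.8, -0.1, 0.0]
contact_force: [0.5, 0.7, -3.4]
gripper_width: 0.0256
gripper_force: 35.0
```

Run:
```python
from h import *
s=r.get_state();print(s['tcp_pos'],s['gripper_width'],s['contact_force'])
```

```text
[0.46012042 0.33116666 0.33687582] 0.025577903677375245 [ 0.47727638  0.70534782 -3.43677346]
```

Emit:
carry_out(
  deltas=[
    [0,[17,50,0],[0,0,0]],
    [0,[35,98,0],[0,0,0]],
    [0,[52,146,0],[0,0,0]],
    [0,[69,194,0],[0,0,0]],
    [0,[84,238,0],[0,0,0]],
    [0,[97,275,0],[0,0,0]],
    [0,[103,292,0],[0,0,0]],
    [0,[105.5,299,0],[0,0,0]],
    [0,[105.5,299,15],[0,0,0]],
    [0,[105.5,299,30],[0,0,0]],
    [0,[105.5,299,30],[0,0,0]],
    [0,[105.5,299,30],[0,0,0]],
  ],
)

```text
time_s: 12.15
tcp_pos: [0.5647, 0.032, 0.304]
eef_rot: [180.0, 0.1, 0.1]
contact_force: [-0.1, 0.2, -2.3]
gripper_width: 0.0256
gripper_force: 35.0
```

Run:
```python
from h import *
s=r.get_state();print(s['tcp_pos'],s['eef_rot'],s['contact_force'])
cloud('wrist','w5.png');cloud('scene','s3.png');cloud('top','t3.png')
a=cv2.imread('pics/w5.png')[:260,170:470]; b=cv2.imread('pics/s3.png')[90:270,280:440]
c=np.zeros((520,800,3),np.uint8); c[:390,:450]=cv2.resize(a,(450,390)); c[:394,450:]=cv2.resize(b,(350,394)); cv2.imwrite('pics/c5.png',c)
```

```text
[0.56473932 0.03197453 0.30397082] [1.79961190e+02 9.66511329e-02 5.29880193e-02] [-0.14530368  0.22233251 -2.34067472]
```

View pics/c5.png

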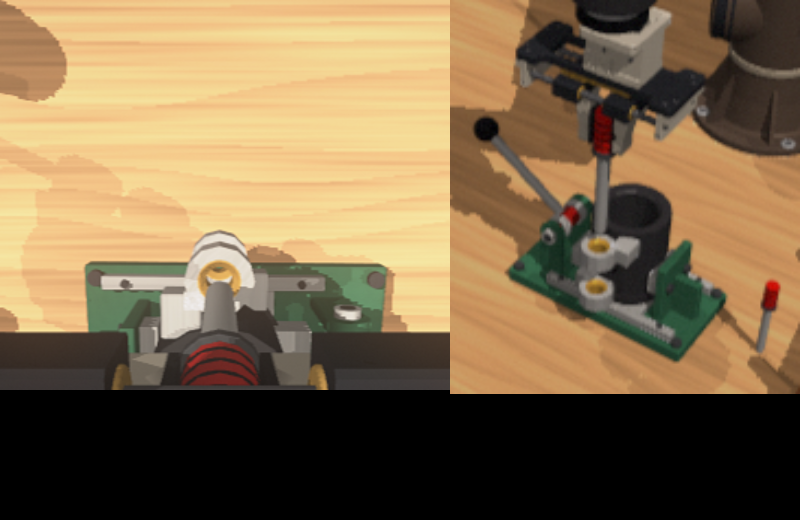

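The wrist view shows the tip at about (315,193) and the upper eye at about (317,185), so they nearly line up. I fit the shank axis against the bore.

```bash
cat > ax.py <<'E'
from m import *
from scipy.optimize import least_squares as LS
def axis(n,zlo,zhi,c=(.566,.031)):
    im,W=load(n); Z=W[...,2]; V=np.load(f'pics/{n}.npz')['V']
    m=(Z>zlo)&(Z<zhi)&(np.hypot(W[...,0]-c[0],W[...,1]-c[1])<.014); P=W[m]
    if len(P)<30: return print(n,'few',len(P))
    zm=zlo
    f=lambda s:np.hypot(P[:,0]-s[0]-s[2]*(P[:,2]-zm),P[:,1]-s[1]-s[3]*(P[:,2]-zm))-.008
    C=-V[:3,:3].T@V[:3,3]; d=P.mean(0)-C; d=d[:2]/np.linalg.norm(d[:2])
    s=LS(f,[*(P.mean(0)[:2]+.006*d),0,0],loss='soft_l1',f_scale=.0007)
    print(n,len(P),'axis at z',zm,s.x[:2].round(4),'lean deg',np.degrees(s.x[2:]).round(2),'rms',np.sqrt(np.mean(s.fun**2)).round(5))
def project(n,X):
    z=np.load(f'pics/{n}.npz'); p=z['V'][:3,:3]@X+z['V'][:3,3]; return p[:2]/p[2]*z['f']+[z['cx'],z['cy']]
E
python3 - <<'E'
from ax import *
v,u=np.mgrid[:400,:640]
for n in('w5','s3'):
    axis(n,.178,.26)
    im,W=load(n); hsv=cv2.cvtColor(im,cv2.COLOR_RGB2HSV).astype(int)
    z=np.load(f'pics/{n}.npz'); f,cx,cy,V=z['f'],z['cx'],z['cy'],z['V']
    C=-V[:3,:3].T@V[:3,3]
    def onz(uv,h):
        D=np.c_[(uv-[cx,cy])/f,np.ones(len(uv))]@V[:3,:3]; return (C+D*((h-C[2])/D[:,2])[:,None])[:,:2]
    e=project(n,np.array([.566,.0313,.15])); print('eye pred',e,'tip pred',project(n,np.array([.566,.0313,.168])))
    g=(abs(hsv[...,0]-20)<9)&(hsv[...,1]>110)&(hsv[...,2]>90)&(np.hypot(u-e[0],v-e[1])<(30 if n=='w5' else 13))&(abs(W[...,2]-.15)<.02)
    h=cv2.convexHull(np.argwhere(g)[:,::-1].astype(np.int32))[:,0]; p=onz(h,.15); print('bush',g.sum(),p.min(0),p.max(0),(p.min(0)+p.max(0))/2)
    m=(abs(W[...,2]-.15)<.003)&(np.hypot(W[...,0]-.566,W[...,1]-.0313)<.027)
    h=cv2.convexHull(np.argwhere(m)[:,::-1].astype(np.int32))[:,0]; p=onz(h,.15); p=p[p[:,0]>.563]
    print('lug',LS(lambda s:np.hypot(p[:,0]-s[0],p[:,1]-s[1])-.022,[.566,.031],loss='soft_l1',f_scale=.001).x)
im,W=load('w5'); sub=im[150:215,290:345]; cv2.imwrite('pics/c6.png',cv2.resize(sub[:,:,::-1],None,fx=6,fy=6,interpolation=0))
E
```

```text
w5 557 axis at z 0.178 [0.5645 0.0311] lean deg [0.14 0.16] rms 0.00016
eye pred [316.21187013 187.55287242] tip pred [316.24050437 191.7829017 ]
bush 264 [0.55698379 0.0193911 ] [0.57871352 0.04451813] [0.56784865 0.03195461]
lug [0.56608515 0.03166021]
s3 150 axis at z 0.178 [0.5637 0.0333] lean deg [ 0.29 -0.16] rms 0.00146
eye pred [346.49392342 201.884714  ] tip pred [346.78311464 196.84727574]
bush 51 [0.55103847 0.01978494] [0.57522422 0.04556007] [0.56313134 0.03267251]
lug [0.56710065 0.03432733]
```

View pics/c6.png

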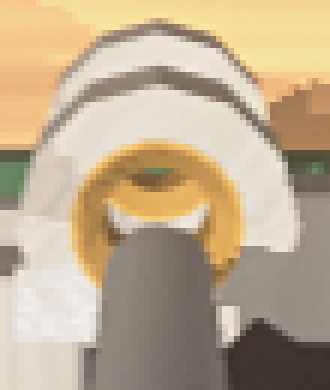

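Emit:
carry_out(
  deltas=[
    [0,[1.5,-0.6,0],[0,0,0]],
    [0,[1.5,-0.6,8],[0,0,0]],
    [0,[1.5,-0.6,16],[0,0,0]],
    [0,[1.5,-0.6,22],[0,0,0]],
    [0,[1.5,-0.6,26],[0,0,0]],
    [0,[1.5,-0.6,30],[0,0,0]],
    [0,[1.5,-0.6,30],[0,0,0]],
  ],
)

```text
time_s: 13.0
tcp_pos: [0.5664, 0.0321, 0.274]
eef_rot: [180.0, 0.1, 0.0]
contact_force: [0.5, -0.2, -3.0]
gripper_width: 0.0254
gripper_force: 35.0
```

Emit:
carry_out(
  deltas=[
    [0,[0,0,6],[0,0,0]],
    [0,[0,0,12],[0,0,0]],
    [0,[0,0,18],[0,0,0]],
    [0,[0,0,26],[0,0,0]],
    [0,[0,0,34],[0,0,0]],
    [0,[0,0,42],[0,0,0]],
    [0,[0,0,46],[0,0,0]],
    [0,[0,0,46],[0,0,0]],
  ],
)

```text
time_s: 13.8
tcp_pos: [0.5663, 0.0321, 0.2278]
eef_rot: [180.0, 0.1, 0.0]
contact_force: [-0.5, 0.0, -3.0]
gripper_width: 0.0254
gripper_force: 35.0
```

Run:
```python
from ax import *
F=[];
for k in range(4): s=r.get_state();F.append(s['contact_force']); cloud('scene','s4.png') if k<1 else r.capture('wrist')
print(np.mean(F,0),s['tcp_pos'],s['moment'])
cloud('wrist','w6.png')
axis('w6',.157,.2); axis('s4',.157,.21); axis('s4',.092,.12)
```

```text
[-0.35609539 -0.1053213  -2.70063876] [0.56681656 0.03222256 0.22897287] [0.00609002 0.1618476  0.02626299]
w6 355 axis at z 0.157 [0.5667 0.0315] lean deg [0.14 0.15] rms 0.00018
s4 91 axis at z 0.157 [0.5651 0.0332] lean deg [0.02 0.69] rms 0.00148
s4 few 19
```

Emit:
carry_out(
  deltas=[
    [0,[0,0,6],[0,0,0]],
    [0,[0,0,10],[0,0,0]],
    [0,[0,0,14],[0,0,0]],
    [0,[0,0,18],[0,0,0]],
    [0,[0,0,22],[0,0,0]],
    [0,[0,0,22],[0,0,0]],
  ],
)

```text
time_s: 14.65
tcp_pos: [0.5663, 0.0321, 0.2059]
eef_rot: [180.0, 0.1, 0.0]
contact_force: [-0.5, 0.7, -1.6]
gripper_width: 0.0255
gripper_force: 35.0
```

Tip is about 9 mm into the lower bush with no load on it. Continuing to tip z of about 0.042.

Emit:
carry_out(
  deltas=[
    [0,[0,0,5],[0,0,0]],
    [0,[0,0,10],[0,0,0]],
    [0,[0,0,15],[0,0,0]],
    [0,[0,0,20],[0,0,0]],
    [0,[0,0,25],[0,0,0]],
    [0,[0,0,28],[0,0,0]],
    [0,[0,0,28],[0,0,0]],
    [0,[0,0,28],[0,0,0]],
  ],
)

```text
time_s: 15.45
tcp_pos: [0.5667, 0.0322, 0.1787]
eef_rot: [180.0, -0.0, 0.0]
contact_force: [-0.3, -0.0, -2.0]
gripper_width: 0.0252
gripper_force: 35.0
```

Run:
```python
from ax import *
s=r.get_state();print(s['tcp_pos'],s['contact_force'],s['gripper_width'])
cloud('scene','s5.png');cloud('wrist','w7.png')
im,W=load('w7'); m=(np.hypot(W[...,0]-.566,W[...,1]-.0315)<.018)&(W[...,2]>.152)
z=np.sort(W[m][:,2]); h=np.histogram(z,np.arange(.15,.205,.004)); print(h[0],h[1].round(3)); axis('w7',.153,.167)
n='s5';P=lambda x:project(n,np.array(x)).round(0)
print('tip pred',P([.566,.0315,.042]),'knob',P([.4866,-.1961,.179]))
im,W=load(n)
v,u=np.mgrid[:400,:640]; k=P([.4866,-.1961,.179]); q=W[(np.hypot(u-k[0],v-k[1])<8)&(im.max(-1)<70)&(W[...,2]>.1)]; print('knob z max',q[:,2].max() if len(q) else None)
a=im[90:270,270:430,::-1]; cv2.imwrite('pics/c7.png',cv2.resize(a,None,fx=3.3,fy=3.3,interpolation=2))
```

```text
[0.56674362 0.03215711 0.17874011] [-0.3104728  -0.04011233 -1.96679926] 0.02515044354054894
[  0   0   0   0  25 223 268 123 219 167 194 206 156] [0.15  0.154 0.158 0.162 0.166 0.17  0.174 0.178 0.182 0.186 0.19  0.194
 0.198 0.202]
w7 few 0
tip pred [345. 230.] knob [295. 149.]
knob z max 0.1969776123719767
```

View pics/c7.png

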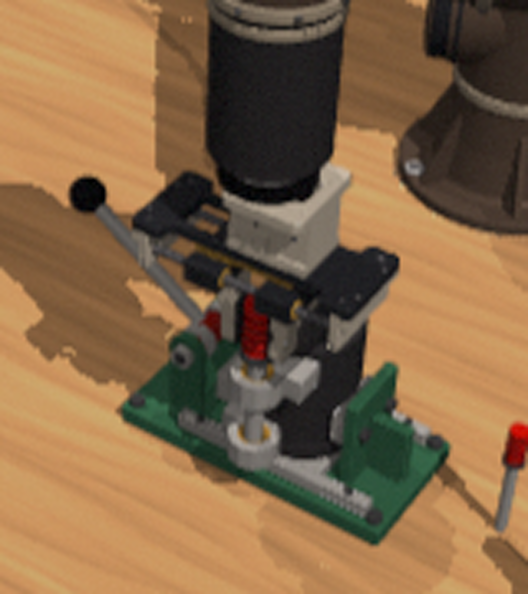

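The pin runs through both eyes, the collar is about 17 mm above the upper lug, and the lever is at rest.

```bash
python3 -c "
from plant import r
print(r.close_job())"
```

```text
the job is handed in; nothing more can be done
None
```

I closed the mould with the lever, which sprang fully back up, and handed in the job with the arm still holding the red locking pin through both lug eyes: tip about 15 mm below the lower lug (worked out from the grip height, not seen directly), collar about 17 mm above the upper lug, and about 15.6 s of the 72 s used.

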